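Hold the pulley lock released with the spring gauge

TASK

Take the blue-handled spring gauge out of the wooden stand and push its blade down through the window in the yellow guard of the pulley tester, until the red pointer of the spring plunger stands in the green band (the orange line on the blade is then level with the top of the guard). Finish while still gripping the gauge and holding it there, blade inside and pointer in the green. Leave the black-handled gauge and the loose gear on the table where they are.

Things in the scene. Friction and masses are not known exactly. Their poses are not given: they have to be found in the camera images.
- blue_gauge: Gauge standing upright in one slot of the stand, about 90 g. Steel blade 4 mm thick (its x), 28 mm wide (its y), 60 mm long; blue plastic handle on top, 18 mm (x) by 40 mm (y) by 60 mm tall. Origin at the centre of the blade's lower end, z up: blade z 0 to 60, handle z 60 to 120 mm, hanging in the stand by the handle's underside. Orange line round the blade at z 35 mm.
- handle_mid (a point): Centre of the blue handle, 90 mm above the blade's lower end; axes as blue_gauge. Grip the handle across its 18 mm thickness (along x), from above.
- blade_tip (a point): Centre of the blade's lower end (the origin of blue_gauge); axes as blue_gauge.
- black_gauge: The other gauge in the stand, black handle of the same size, same blade section but only 45 mm long; origin at the centre of its blade's lower end. To be left in the stand.
- stand: Fixed wooden block, 66 mm (x) by 150 mm (y), 70 mm high, origin at the centre of its underside. Two upright slots from the top, 6 mm (x) by 30 mm (y), 66 mm deep, at y = -40 and +40 mm; either gauge may be in either.
- tester: Fixed pulley tester, origin on the table under the window's centre, z up. Steel foot 130 mm (x) by 160 mm (y -65 to +95 mm); yellow guard 96 mm (x) by 106 mm (y) centred on the origin, flat top 100 mm up; silver 68 mm pulley wheel fixed on its +y side, 84 mm high. A red pointer sticks out of an upright slit in both x faces, with the green band beside it.
- window (a point): Centre of the window at the level of the guard's top (100 mm above the table); axes as tester. The window is a through slot 6 mm (x) by 30 mm (y) in a 12 mm thick plate, with a 2 mm bevel round its mouth and a painted black border; so the blade has 2 mm clearance in all. The gauge's x must lie along the window's x, either way round.
- plunger (a joint): Travel (m) of the spring plunger under the window: 0 at rest, growing as it is pressed down, stop at 0.028. At 0 its flat top is 20 mm below the guard's top. Spring: 1 N at first, plus 180 N/m (4 N in the green band); it lifts the gauge if that is let go. Green band: 0.011 to 0.019, middle 0.015, with the blade's end then 35 mm below the guard's top.
- carabiner1: scuffed black carabiner, about 102 by 57 mm, 11 mm high, lying flat; origin under its middle. To be left alone.
- carabiner2: scuffed black carabiner, about 102 by 57 mm, 11 mm high, lying flat; origin under its middle. To be left alone.
- carabiner3: scuffed black carabiner, about 102 by 57 mm, 11 mm high, lying flat; origin under its middle. To be left alone.
- swivel_eye: polished brass swivel, two 42 mm eyes on a small block, 14 mm high, 96 mm long; origin under its middle. To be left alone.
- pulley_wheel: loose silver pulley wheel, 64 mm across, 20 mm thick, lying flat; origin under its middle. To be left alone.
Not all that is in view belongs to the job. Leave any pink or turquoise look-alike of the blue_gauge alone.

How it is judged:
By the outcome, as a careful person would: the job done as asked, in the order asked, and still so for the second after the job is handed in, while the arm keeps its last pose, push and grip.
It also fails if it takes over 40 s, if anything falls off the work surface, if the arm or the gripper's body presses on something with over 40 N, if the wrist force passes 120 N, or if a joint passes its speed limit or range.

ROBOT

A 6-joint arm with a two-finger parallel gripper is mounted at the origin on the work surface. World frame = base frame: x ahead of the robot, y to its left, z up, the work surface at z = 0. Lengths are in m, angles in rad, forces in N, time in s.
With the tool pointing down it reaches from about 0.275 to 0.725 m from the base axis. Payload 15.9 kg.
Tool frame: the origin (TCP) lies on the centre line of the jaws, within the pads' length; the fingertips stand 14 mm ahead of it and the grasp point (between the pads) lies 5 mm behind it; z points along the fingers, y is the direction in which the jaws open and shut (so a half turn about z gives the same grasp; the last joint's range is limited). The gripper opens to 85 mm and grips with 20 to 120 N. Pads are 22 mm wide; open, the fingers measure 114 mm over their backs; the gripper's body (76 mm by 85 mm) begins 54 mm behind the grasp point. The pads swing forward as they close: fully open they stand 13 mm farther back than shut.
Start: joints at [-1.231, 0.213, -0.034, 1.323, 0, 1.571], TCP at [0.167, -0.471, 0.209] pointing down, gripper open.
Joint ranges: [-2.98, 2.98], [-0.74, 1.72], [-1.14, 1.35], [-2.1, 2.04], [-1.57, 1.44], [-3.14, 3.14]. Speed limits (rad/s): [1.89, 1.89, 2.39, 2.57, 3.14, 3.14].

INTERFACE

Orientations are given as a rotation vector (axis times angle).
In Python, from bench import read_state, grab_frame, sign_off, spot_in, regions_of gives the robot as it stands.
- The arm moves only by the tool play_rows, never from a script. Its argument "plan" is a list of rows, each a list of 2 entries, a list of its own where there are three numbers: the shift along the world's x, y, z in m, then the turn, a rotation vector about the world's x, y, z in rad. A call has 1 to 5 rows; each row is the pose to reach, as a shift and turn from the pose commanded when the call began; what a row does not reach only later rows make up. A row lasts 1/10 s, in which the tool goes at most 50 mm and 8.59 degrees, less where a joint would pass 70% of its speed; a pose out of reach is approached as far as the arm can. A call with a gripper value outside its range is refused whole. "fingers" is the finger opening in m, from 0 to 0.0854, set as the call begins (left out, the last holds). The fingers move at their own pace and stop on an object; the grip force is fixed at half the most. Time passes only in rows, so rows that repeat a pose let the fingers close. It gives the time, the measured TCP pose, the force and the opening at its end, in the units of the state.
- read_state(): the state, without advancing time (a new reading comes with each control period).
- grab_frame(name): name is "scene" or "top" or "wrist"; returns a dict with "img" (480x640x3 uint8, red, green, blue), "intrinsics" (3x3 intrinsics, pixels), "xyz" and "rotation" of the camera in the world. Camera axes: x right, y up, looking along -z (the intrinsics and any distortion apply to the point x, -y, -z); pixel columns grow to the right and rows downward; lengths in m; the calibration is good to about 2 mm. A picture is of the moment at which its call begins. There is no depth.
- sign_off(): hands the job in, once; it reports no verdict.
Trained networks look in the newest picture that a camera, given by its name, has taken for a name from the list of things; names that differ only in an ending like _2 or _b are one class to them, and where a whole thing is asked for, a point or a joint stands for the part that bears it (a point fixed in the world has none). Each returns a list of dicts, best first, with "confidence" (0 to 1); they miss things now and then, are a little off and sometimes report something else, mostly with a low value. They report only what shows in the picture. A call takes as long as a camera call. They do not tell look-alikes from the thing itself.
- spot_in(camera, thing): "box" ([centre column, centre row, width, height] in pixels, round what is visible of it).
- regions_of(camera, thing): "mask" (480x640 bool, what is visible of it) and "box" ([centre column, centre row, width, height] in pixels, round what is visible of it).
The state is a dict: "time": time; "q": joint angles; "joint_velocities": joint speeds; "joint_torque": joint torques, N m; "eef_pos": TCP position; "tool_rot": TCP orientation; "force": force on the tool from outside, world axes, zero at the start; "moment": the same for the moment, N m; "finger_gap": finger opening in m.
Only numpy, scipy, OpenCV 4.12 (cv2) and the standard library are available. Lean on these libraries where they do the work, as an engineer would, in place of code of your own. Each camera call takes 0.05 s, during which the arm holds its last target.

## Working session

There is one attempt and no reset: what is moved stays moved. The work goes in short steps, Python scripts to look and compute and a tool call to move; the robot and the scene stay as the last step left them, time stands still between calls to the robot, and variables do not carry over. Pictures are saved under pics/ and viewed, and the job is handed in when it is done.

Besides the shell and the picture viewer there is one more tool, called after "Request:" as a command line: name --argument value ..., lists and objects as JSON in quotes. play_rows: Moves the arm, as the interface text tells. Its arguments: {"type":"object","properties":{"plan":{"type":"array"},"fingers":{"type":"number"}},"required":["plan"]}

```bash
mkdir -p pics; ls
python3 - <<'E'
from bench import *
import cv2,numpy as np
s=read_state();print({k:np.round(v,4).tolist() for k,v in s.items()})
for n in ["scene","top"]:
    f=grab_frame(n);cv2.imwrite(f"pics/{n}0.png",f["img"][:,:,::-1])
    print(n,f["intrinsics"],f["xyz"],f["rotation"],[k for k in f])
    for t in ["blue_gauge","black_gauge","stand","tester"]:
        print(t,[(np.round(d["box"]).tolist(),round(d["confidence"],2)) for d in spot_in(n,t)])
E
```

```text
pics
{'time': 0.0, 'q': [-1.231, 0.2133, -0.035, 1.3235, 0.0, 1.5708], 'joint_velocities': [0.0002, 0.0011, -0.0004, -0.001, 0.0013, 0.0002], 'joint_torque': [-0.0012, -68.6156, 48.7122, 0.0173, -0.0002, 0.0001], 'eef_pos': [0.1665, -0.4711, 0.2081], 'tool_rot': [-3.0953, -0.531, 0.0003], 'force': [-0.0198, -0.3852, -0.1482], 'moment': [0.0278, 0.0581, 0.0545], 'finger_gap': 0.0853}
scene [[483.75361608   0.         323.69208268]
 [  0.         483.75361608 238.48597507]
 [  0.           0.           1.        ]] [1.13383302 0.01889932 1.01202726] [0.38604421 0.4232133  1.56438865] ['img', 'intrinsics', 'xyz', 'rotation']
blue_gauge [([282.0, 236.0, 18.0, 29.0], 0.87), ([246.0, 192.0, 19.0, 36.0], 0.84), ([350.0, 331.0, 24.0, 34.0], 0.71), ([235.0, 233.0, 26.0, 22.0], 0.64), ([206.0, 224.0, 25.0, 20.0], 0.61), ([201.0, 286.0, 19.0, 35.0], 0.51)]
black_gauge [([204.0, 222.0, 26.0, 22.0], 0.7), ([350.0, 333.0, 28.0, 33.0], 0.52)]
stand [([226.0, 242.0, 75.0, 54.0], 0.82)]
tester [([406.0, 214.0, 73.0, 71.0], 0.63), ([348.0, 335.0, 28.0, 36.0], 0.41)]
top [[558.58654552   0.         315.43829001]
 [  0.         558.58654552 243.19303397]
 [  0.           0.           1.        ]] [ 0.3948248  -0.01218226  1.54844589] [ 0.11772729 -0.10819405 -1.57805025] ['img', 'intrinsics', 'xyz', 'rotation']
blue_gauge [([390.0, 291.0, 18.0, 14.0], 0.65), ([353.0, 245.0, 16.0, 10.0], 0.52), ([421.0, 249.0, 22.0, 14.0], 0.5), ([411.0, 195.0, 17.0, 21.0], 0.47)]
black_gauge [([423.0, 251.0, 25.0, 14.0], 0.54), ([251.0, 283.0, 65.0, 52.0], 0.46)]
stand [([484.0, 279.0, 33.0, 32.0], 0.74), ([403.0, 248.0, 58.0, 39.0], 0.65)]
tester [([249.0, 281.0, 66.0, 53.0], 0.6)]
```

View pics/scene0.png

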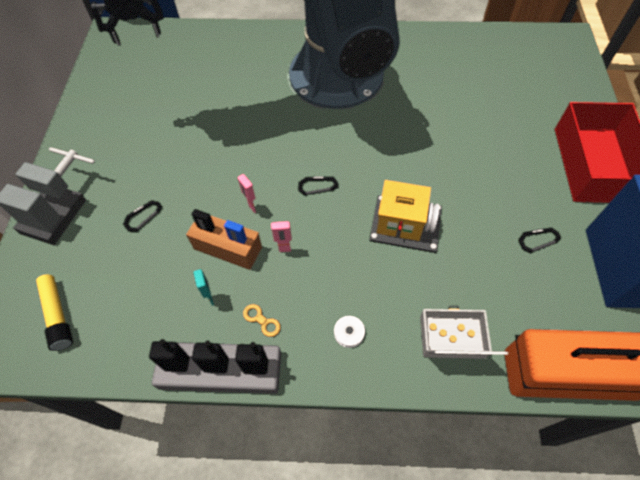

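View pics/top0.png

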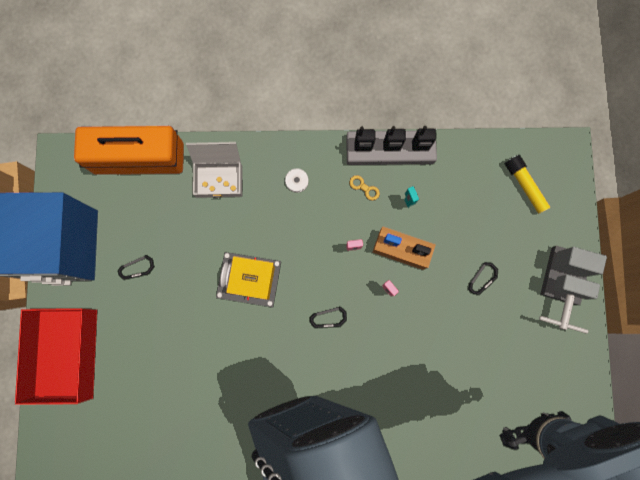

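Run:
```python
import cv2
a=cv2.imread("pics/scene0.png")[170:320,170:330];cv2.imwrite("pics/s0c.png",cv2.resize(a,None,fx=5,fy=4,interpolation=2)[:600,:800])
a=cv2.imread("pics/scene0.png")[160:280,350:470];cv2.imwrite("pics/s0t.png",cv2.resize(a,None,fx=5,fy=5,interpolation=2))
a=cv2.imread("pics/top0.png")[170:330,200:460];cv2.imwrite("pics/t0c.png",cv2.resize(a,None,fx=3,fy=3,interpolation=2))
```

```text
(no output)
```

The scene picture shows the stand at about (226,242). The blue gauge is in its right slot (235,233) and the black one in the left (204,222). Pink look-alikes stand at (246,192) and (282,236), and a turquoise one at (202,283). The tester is at (406,214) with its window at (405,200). In the top picture the blue handle is at (393,240), the black at (423,250) and the window at (250,278).

```bash
cat > h.py <<'E'
from bench import *
import numpy as np,cv2
from scipy.spatial.transform import Rotation as R
def ray(f,u,v):
    K=f["intrinsics"];d=np.array([(u-K[0,2])/K[0,0],-(v-K[1,2])/K[1,1],-1.])
    return np.array(f["xyz"]),R.from_rotvec(f["rotation"]).as_matrix()@d
def bp(f,u,v,z):
    o,d=ray(f,u,v);return o+d*(z-o[2])/d[2]
def pr(f,p):
    K=f["intrinsics"];c=(np.atleast_2d(p)-f["xyz"])@R.from_rotvec(f["rotation"]).as_matrix()
    return np.c_[K[0,2]+K[0,0]*c[:,0]/-c[:,2],K[1,2]+K[1,1]*c[:,1]/c[:,2]]
E
python3 - <<'E'
from h import *
t=grab_frame("top")
for n,(u,v,z) in dict(blue=(393,239,.125),black=(422.5,250,.125),stand=(404,248,.07),win=(250.2,278,.1),pinkA=(355,244,.11),pinkB=(391,288,.11),turq=(412,196,.11)).items(): print(n,bp(t,u,v,z).round(4))
E
```

```text
blue [ 0.6095 -0.2044  0.125 ]
black [ 0.5802 -0.2792  0.125 ]
stand [ 0.5932 -0.2404  0.07  ]
win [0.5148 0.166  0.1   ]
pinkA [ 0.5997 -0.1073  0.11  ]
pinkB [ 0.4845 -0.1975  0.11  ]
turq [ 0.7257 -0.2597  0.11  ]
```

View pics/s0c.png

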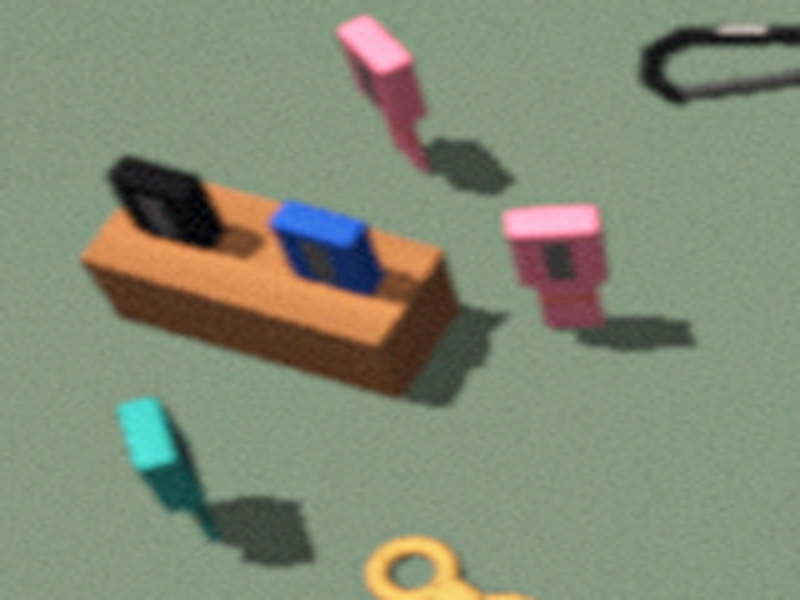

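View pics/s0t.png

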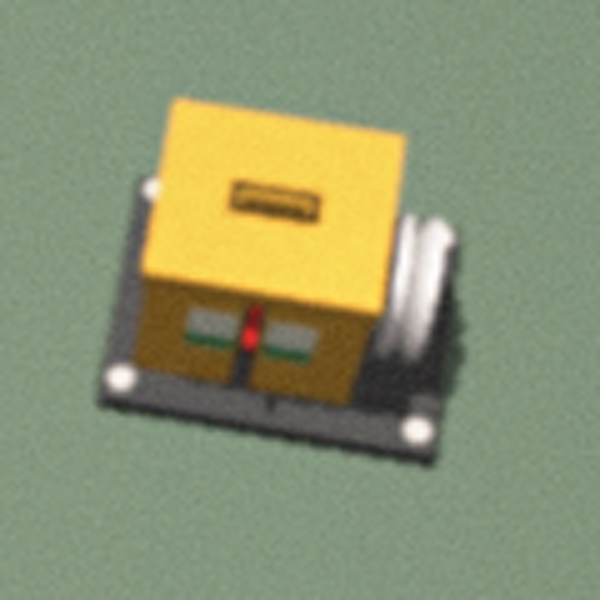

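View pics/t0c.png

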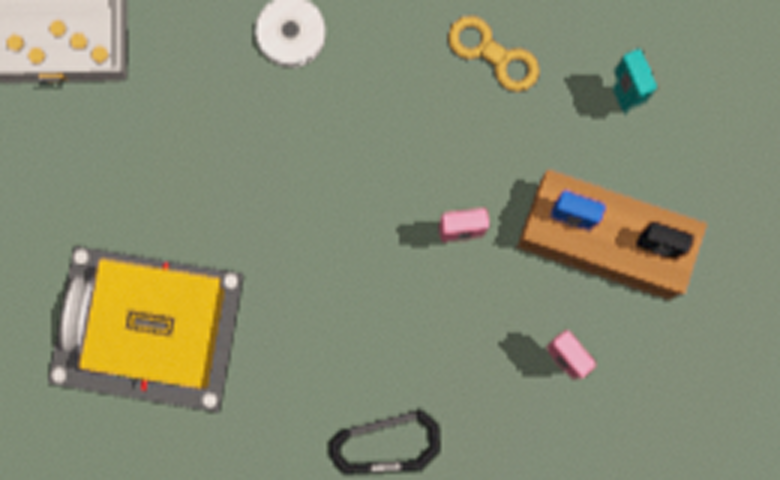

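Run:
```python
from h import *
s=read_state();M=R.from_rotvec(s["tool_rot"]).as_matrix();print(s["time"],s["eef_pos"],M.round(3))
a=np.degrees(np.arctan2(M[1,1],M[0,1]));print("tool y azimuth",a,"want -17.2 or 162.8")
w=grab_frame("wrist");cv2.imwrite("pics/w0.png",w["img"][:,:,::-1]);print(w["xyz"],w["rotation"],w["intrinsics"])
print(M.T@(w["xyz"]-s["eef_pos"]), M.T@R.from_rotvec(w["rotation"]).as_matrix())
```

```text
0.55 [ 0.16663293 -0.4713832   0.20860489] [[ 0.943  0.333 -0.   ]
 [ 0.333 -0.943  0.   ]
 [-0.    -0.    -1.   ]]
tool y azimuth -70.52932224259355 want -17.2 or 162.8
[ 0.23959335 -0.44631301  0.37415518] [-0.26272281  0.18531654 -1.21944041] [[421.04747554   0.         317.08441466]
 [  0.         421.04747554 234.48041481]
 [  0.           0.           1.        ]]
[ 0.07714017  0.00068125 -0.1655523 ] [[ 1.70622258e-03  9.54820358e-01  2.97178689e-01]
 [ 9.99998539e-01 -1.59786002e-03 -6.07549657e-04]
 [-1.05250834e-04  2.97179292e-01 -9.54821689e-01]]
```

Request:
play_rows --plan '[[[0.02,0.015,0.03],[0,0,0.09]],[[0.06,0.04,0.05],[0,0,0.19]],[[0.1,0.065,0.05],[0,0,0.28]],[[0.14,0.09,0.05],[0,0,0.37]],[[0.18,0.115,0.05],[0,0,0.46]]]' --fingers 0.06

```text
time: 1.1
eef_pos: [0.3481, -0.3552, 0.2589]
tool_rot: [2.891, 1.228, 0.0]
force: [0.2, -0.3, -0.1]
finger_gap: 0.0598
```

Request:
play_rows --plan '[[[0.04,0.025,0.0],[0,0,0.09]],[[0.08,0.05,0.0],[0,0,0.18]],[[0.12,0.075,0.0],[0,0,0.27]],[[0.16,0.1,0.0],[0,0,0.36]],[[0.2,0.125,0.0],[0,0,0.44]]]'

```text
time: 1.6
eef_pos: [0.5481, -0.23, 0.2587]
tool_rot: [2.553, 1.83, 0.0]
force: [0.8, -1.7, -0.2]
finger_gap: 0.0603
```

Run:
```python
from h import *
s=read_state();M=R.from_rotvec(s["tool_rot"]).as_matrix();print(s["time"],s["eef_pos"],np.degrees(np.arctan2(M[1,1],M[0,1])),s["q"],s["joint_velocities"])
```

```text
1.6 [ 0.54814719 -0.2299768   0.25867372] -18.745602111631605 [-3.97219907e-01  4.21486467e-01  3.79403628e-01  1.52837904e+00
 -4.93005503e-05  1.50074890e+00] [ 6.70244323e-01  6.13074413e-01  8.99582704e-01  2.85525875e-01
 -6.00238451e-04 -1.14836225e-01]
```

Request:
play_rows --plan '[[[0.035,0.015,0],[0,0,0.026]],[[0.055,0.022,0],[0,0,0.026]],[[0.055,0.022,0],[0,0,0.026]],[[0.055,0.022,0],[0,0,0.026]]]'

```text
time: 2.0
eef_pos: [0.6017, -0.2093, 0.2581]
tool_rot: [-2.532, -1.859, 0.001]
force: [-0.1, -0.2, 0.0]
finger_gap: 0.0602
```

Run:
```python
from h import *
w=grab_frame("wrist");cv2.imwrite("pics/w1.png",w["img"][:,:,::-1]);np.savez("w1.npz",**w)
s=read_state();M=R.from_rotvec(s["tool_rot"]).as_matrix();print(s["time"],s["eef_pos"],np.degrees(np.arctan2(M[1,1],M[0,1])),w["xyz"],w["rotation"])
```

```text
2.05 [ 0.60121415 -0.20969602  0.25854434] -17.48780858287715 [ 0.62569158 -0.13692164  0.42369259] [-0.30019899  0.0454421  -0.30047776]
```

View pics/w1.png

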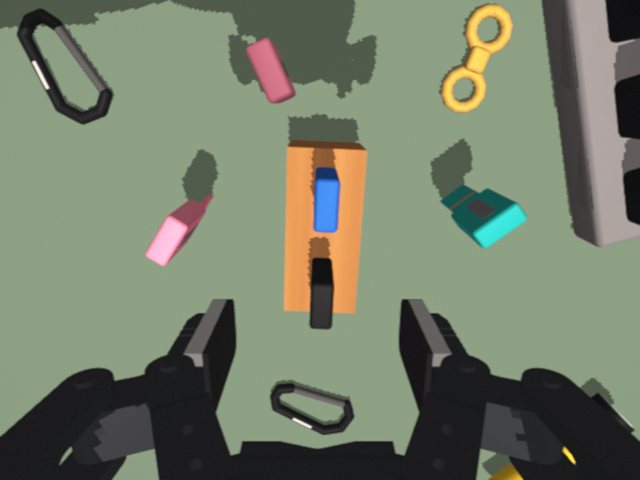

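```bash
cat >> h.py <<'E'
from scipy.optimize import minimize
def boxpts(x,y,yaw,hx,hy,z0,z1):
    c,s=np.cos(yaw),np.sin(yaw)
    return np.array([[x+c*a*hx-s*b*hy,y+s*a*hx+c*b*hy,z] for a in(-1,1) for b in(-1,1) for z in(z0,z1)])
def soft(f,P,sc=4):
    uv=pr(f,P)
    h=cv2.convexHull(((uv+.5)*sc*16-8).astype(np.float32).round().astype(np.int32)) if 0 else cv2.convexHull(uv.astype(np.float32))[:,0]
    im=np.zeros((480*sc,640*sc),np.uint8)
    cv2.fillConvexPoly(im,np.round(((h+.5)*sc-.5)*16).astype(np.int32),255,shift=4)
    return cv2.resize(im,(640,480),interpolation=cv2.INTER_AREA)/255.
def fitbox(f,mask,x0,hx,hy,z0,z1):
    g=lambda p:np.abs(soft(f,boxpts(p[0],p[1],p[2],hx,hy,z0,z1))-mask).sum()
    r=minimize(g,x0,method="Nelder-Mead",options=dict(initial_simplex=np.array([x0,np.add(x0,[.006,0,0]),np.add(x0,[0,.006,0]),np.add(x0,[0,0,.08])]),xatol=1e-5,fatol=.1))
    return r.x,r.fun,mask.sum()
E
python3 - <<'E'
from h import *
w=dict(np.load("w1.npz"));hsv=cv2.cvtColor(w["img"],cv2.COLOR_RGB2HSV)
m=((hsv[...,0]>105)&(hsv[...,0]<125)&(hsv[...,1]>140)&(hsv[...,2]>60))
m[:150]=0;m[260:]=0;m[:,:290]=0;m[:,360:]=0
x,fv,n=fitbox(w,m.astype(float),[.61,-.204,-.3],.009,.02,.07,.13);print("blue",x,np.degrees(x[2]),fv,n)
bl=(w["img"].max(2)<60);bl[:240]=0;bl[335:]=0;bl[:,:300]=0;bl[:,:]&=True;bl[:,340:]=0
x,fv,n=fitbox(w,bl.astype(float),[.58,-.279,-.3],.009,.02,.07,.13);print("black",x,np.degrees(x[2]),fv,n)
for u,v in[(287,147),(366,150),(284,310),(356,312)]:print(bp(w,u,v,.07))
E
```

```text
blue [ 0.61106245 -0.20514971 -0.30489831] -17.469386477924264 273.39607843137253 1399.0
black [ 0.58424409 -0.2797823  -0.29830974] -17.09188887020204 358.6901960784314 1355.0
[ 0.59175242 -0.16260534  0.07      ]
[ 0.65342127 -0.18443026  0.07      ]
[ 0.54148373 -0.30349558  0.07      ]
[ 0.60497955 -0.3255117   0.07      ]
```

Run:
```python
from h import *
w=dict(np.load("w1.npz"));im=cv2.resize(w["img"][130:340,250:400,::-1],None,fx=4,fy=4,interpolation=cv2.INTER_CUBIC)
def dr(P,c):
    uv=pr(w,P);
    for i in range(8):
        for j in range(i):
            if bin(i^j).count("1")==1:
                a=[tuple(int(t) for t in (uv[k]+.5-[250,130])*4) for k in(i,j)];cv2.line(im,*a,c,1)
dr(boxpts(.61106,-.20515,-.305,.009,.02,.07,.13),(255,255,255))
dr(boxpts(.5975,-.2435,-.34,.033,.075,0,.07),(0,255,255))
cv2.imwrite("pics/ov1.png",im[:600])
```

```text
(no output)
```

View pics/ov1.png

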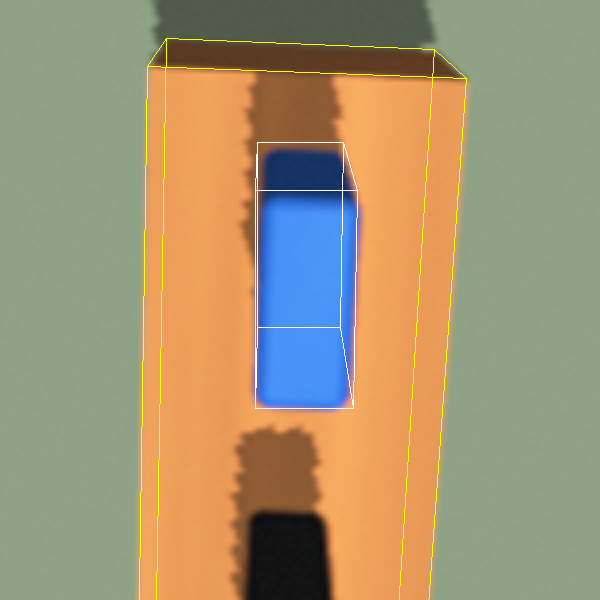

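Run:
```python
from h import *
w=dict(np.load("w1.npz"));i=w["img"].astype(int)
def blue(i): return (i[...,2]>i[...,0]+25)&(i[...,2]>i[...,1]+15)
m=blue(i);m[:150]=0;m[260:]=0;m[:,:290]=0;m[:,360:]=0
for y0 in(-.3,-.36):
  x,fv,n=fitbox(w,m.astype(float),[.61,-.204,y0],.009,.02,.07,.13);print("blue",x,np.degrees(x[2]),fv,n)
c,s=np.cos(-.34),np.sin(-.34)
print("slot",.5975-s*.04,-.2435+c*.04)
```

```text
blue [ 0.61121384 -0.20545409 -0.32754299] -18.766830777990933 189.18039215686275 1491.0
blue [ 0.61097223 -0.20577838 -0.33583716] -19.2420519819957 188.50588235294117 1491.0
slot 0.6108394836856326 -0.20578981337886615
```

Request:
play_rows --plan '[[[0.01,0.003,-0.03],[0,0,-0.033]],[[0.01,0.003,-0.07],[0,0,-0.033]],[[0.01,0.003,-0.11],[0,0,-0.033]],[[0.01,0.003,-0.145],[0,0,-0.033]],[[0.01,0.003,-0.161],[0,0,-0.033]]]'

```text
time: 2.55
eef_pos: [0.609, -0.2066, 0.0948]
tool_rot: [-2.562, -1.813, 0.003]
force: [-0.0, -1.1, 1.0]
finger_gap: 0.0601
```

Request:
play_rows --plan '[[[0,0,0],[0,0,0]],[[0,0,0],[0,0,0]]]'

```text
time: 2.75
eef_pos: [0.6114, -0.207, 0.0989]
tool_rot: [2.564, 1.815, 0.001]
force: [1.0, -0.7, 1.2]
finger_gap: 0.0598
```

Run:
```python
from h import *
w=grab_frame("wrist");cv2.imwrite("pics/w2.png",w["img"][:,:,::-1])
s=read_state();M=R.from_rotvec(s["tool_rot"]).as_matrix();print(s["time"],s["eef_pos"],np.degrees(np.arctan2(M[1,1],M[0,1])),s["force"],s["moment"])
```

```text
2.8 [ 0.61195828 -0.20706644  0.09941514] -19.404167702592446 [-0.82743386 -0.04793935 -0.02742814] [-0.02162817 -0.02574186  0.02961117]
```

View pics/w2.png

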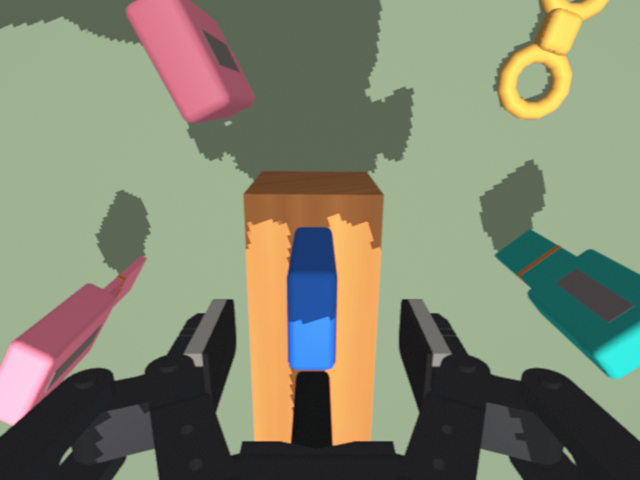

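Run:
```python
from h import *
w=grab_frame("wrist");s=read_state();M=R.from_rotvec(s["tool_rot"]).as_matrix();p=np.array(s["eef_pos"]);print(p)
for z in(.13,.1,.07):print(z,pr(w,[p[0],p[1],z]).round(1), pr(w,boxpts(.611,-.2057,-.3386,.009,.02,z,z)[::2]).round(0).tolist())
```

```text
[ 0.61223192 -0.20701529  0.09950638]
0.13 [[314.1 324.8]] [[286.0, 371.0], [283.0, 271.0], [334.0, 371.0], [335.0, 271.0]]
0.1 [[314.3 289.6]] [[290.0, 329.0], [289.0, 243.0], [331.0, 329.0], [332.0, 243.0]]
0.07 [[314.5 264. ]] [[294.0, 299.0], [292.0, 224.0], [329.0, 299.0], [330.0, 224.0]]
```

Request:
play_rows --plan '[[[-0.0015,0.001,-0.001],[0,0,0]],[[-0.0015,0.001,-0.001],[0,0,0]]]'

```text
time: 3.05
eef_pos: [0.6103, -0.2055, 0.0973]
tool_rot: [2.563, 1.816, 0.001]
force: [-0.1, 0.3, 0.4]
finger_gap: 0.0597
```

Request:
play_rows --plan '[[[0,0,0],[0,0,0]],[[0,0,0],[0,0,0]],[[0,0,0],[0,0,0]],[[0,0,0],[0,0,0]],[[0,0,0],[0,0,0]]]' --fingers 0.0

```text
time: 3.55
eef_pos: [0.6103, -0.2054, 0.0969]
tool_rot: [2.563, 1.816, 0.0]
force: [-0.0, 0.8, 4.6]
finger_gap: 0.0162
```

Run:
```python
from h import *
w=grab_frame("wrist");cv2.imwrite("pics/w3.png",w["img"][:,:,::-1])
s=read_state();M=R.from_rotvec(s["tool_rot"]).as_matrix();print(s["time"],s["eef_pos"],np.degrees(np.arctan2(M[1,1],M[0,1])),s["force"],s["moment"],s["finger_gap"])
```

```text
3.6 [ 0.61029756 -0.20543382  0.09687506] -19.364695412237637 [0.41215102 0.32977779 5.11497462] [ 0.11182239  0.21399284 -0.00975887] 0.015891724820508334
```

View pics/w3.png

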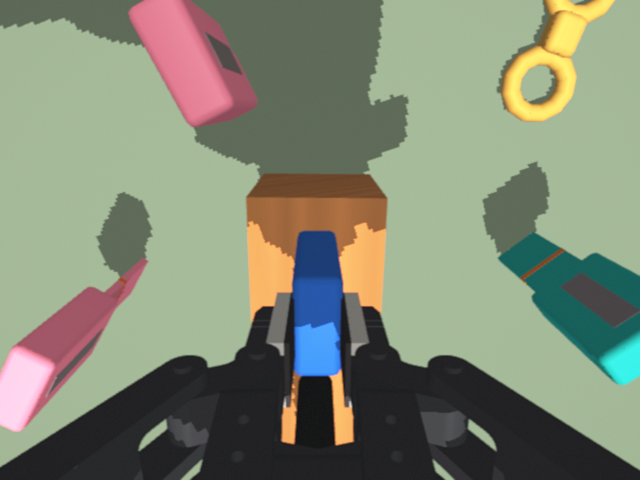

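Request:
play_rows --plan '[[[0,0,0.01],[0,0,0]],[[0,0,0.03],[0,0,0]],[[0,0,0.06],[0,0,0]],[[0,0,0.09],[0,0,0]],[[0,0,0.12],[0,0,0]]]'

```text
time: 4.1
eef_pos: [0.6099, -0.2053, 0.2183]
tool_rot: [-2.563, -1.816, 0.0]
force: [1.0, 0.0, -0.7]
finger_gap: 0.0161
```

Run:
```python
from h import *
w=grab_frame("wrist");cv2.imwrite("pics/w4.png",w["img"][:,:,::-1])
s=read_state();M=R.from_rotvec(s["tool_rot"]).as_matrix();print(s["time"],s["eef_pos"],np.degrees(np.arctan2(M[1,1],M[0,1])),s["force"],s["moment"],s["finger_gap"])
```

```text
4.15 [ 0.6110733  -0.20569636  0.22341503] -19.36308898319939 [-0.10911963  0.36767395  4.44760861] [ 0.04118012 -0.06977563  0.01158116] 0.015953800445888497
```

View pics/w4.png

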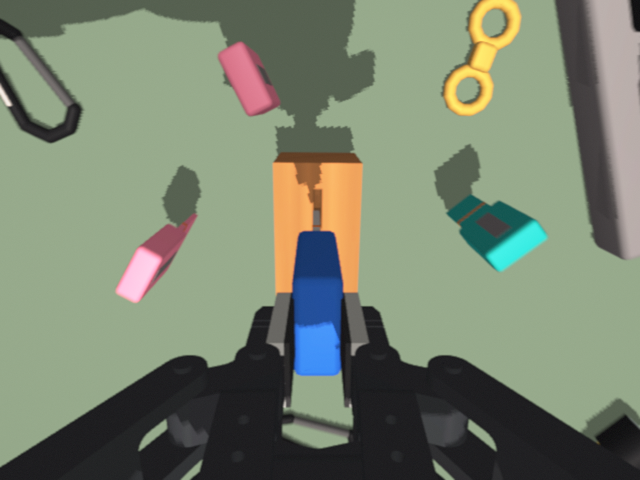

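The gauge is gripped and clear of the stand: the handle is at (318,300), the empty slot shows at (318,215), and the black gauge is still in the stand, hidden by the gripper. Next I'll go to just short of the tester.

Request:
play_rows --plan '[[[-0.005,0.005,0.025],[0,0,0.02]],[[-0.015,0.03,0.035],[0,0,0.04]],[[-0.025,0.07,0.037],[0,0,0.07]],[[-0.04,0.11,0.037],[0,0,0.1]],[[-0.055,0.15,0.037],[0,0,0.13]]]'

```text
time: 4.65
eef_pos: [0.5544, -0.0541, 0.2539]
tool_rot: [2.439, 1.98, 0.0]
force: [0.9, 0.3, 0.0]
finger_gap: 0.016
```

Request:
play_rows --plan '[[[-0.015,0.04,0],[0,0,0.03]],[[-0.03,0.08,0],[0,0,0.05]],[[-0.043,0.12,0],[0,0,0.07]],[[-0.05,0.145,0],[0,0,0.07]],[[-0.05,0.145,0],[0,0,0.07]]]'

```text
time: 5.15
eef_pos: [0.5042, 0.0923, 0.2542]
tool_rot: [-2.366, -2.067, -0.001]
force: [-0.0, -0.2, -0.7]
finger_gap: 0.016
```

Request:
play_rows --plan '[[[0,0,0],[0,0,0]],[[0,0,0],[0,0,0]]]'

```text
time: 5.35
eef_pos: [0.5053, 0.089, 0.2537]
tool_rot: [2.37, 2.062, -0.0]
force: [1.3, 1.0, -1.1]
finger_gap: 0.0156
```

Run:
```python
from h import *
w=grab_frame("wrist");cv2.imwrite("pics/w5.png",w["img"][:,:,::-1]);np.savez("w5.npz",**w)
s=read_state();M=R.from_rotvec(s["tool_rot"]).as_matrix();print(s["time"],s["eef_pos"],np.degrees(np.arctan2(M[1,1],M[0,1])),s["force"],s["moment"],s["finger_gap"])
```

```text
5.4 [0.50536622 0.08879912 0.2536196 ] -7.9668643149914695 [ 0.38340496  0.24906247 -1.02393981] [ 0.0103308  -0.01534617 -0.01817573] 0.015816437838964772
```

View pics/w5.png

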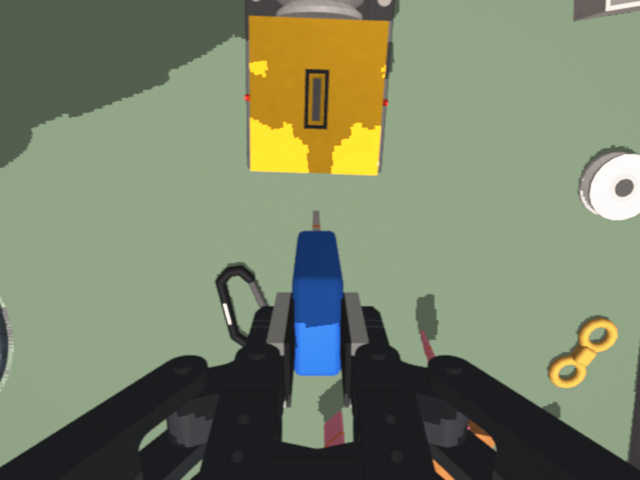

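The picture shows the window at (317,99), the blade tip just showing past the handle at (316,212), and its orange line at about (317,227).

Run:
```python
from h import *
w=dict(np.load("w5.npz"));im=w["img"][:,:,::-1]
cv2.imwrite("pics/c5a.png",cv2.resize(im[60:140,285:350],None,fx=7,fy=7,interpolation=2))
cv2.imwrite("pics/c5b.png",cv2.resize(im[195:255,285:350],None,fx=9,fy=9,interpolation=2))
cv2.imwrite("pics/c5c.png",cv2.resize(im[0:190,230:410],None,fx=3,fy=3,interpolation=2))
for v in(75,85,99,110,120):print(v,im[v,300:335].max(1).tolist())
for v in(208,212,216,220):print(v,im[v,308:326].tolist())
```

```text
75 [189, 191, 193, 190, 174, 128, 64, 35, 69, 133, 171, 172, 169, 167, 167, 167, 167, 167, 167, 166, 164, 164, 163, 159, 139, 97, 52, 41, 81, 144, 186, 195, 194, 194, 194]
85 [186, 188, 188, 185, 157, 101, 49, 41, 78, 132, 164, 164, 139, 97, 72, 69, 71, 70, 71, 75, 97, 129, 151, 160, 138, 74, 38, 57, 116, 166, 189, 191, 190, 191, 190]
99 [187, 189, 191, 186, 151, 79, 38, 58, 113, 157, 168, 160, 129, 86, 70, 72, 72, 71, 70, 82, 117, 149, 156, 141, 100, 52, 38, 78, 141, 182, 190, 189, 189, 188, 188]
110 [187, 188, 186, 171, 126, 63, 35, 64, 129, 165, 164, 143, 108, 77, 71, 73, 71, 71, 75, 94, 125, 148, 154, 131, 70, 36, 55, 114, 165, 186, 188, 188, 189, 190, 190]
120 [186, 186, 183, 158, 102, 49, 36, 74, 127, 163, 162, 147, 121, 109, 105, 101, 97, 98, 101, 117, 140, 149, 147, 118, 63, 36, 77, 140, 181, 188, 188, 187, 188, 187, 189]
208 [[137, 167, 148], [136, 166, 147], [136, 166, 147], [135, 165, 146], [137, 167, 148], [137, 167, 148], [138, 167, 148], [136, 166, 147], [136, 165, 147], [137, 167, 147], [136, 166, 147], [137, 167, 148], [137, 166, 148], [136, 167, 147], [137, 166, 148]
[... 272 characters left out ...]
, [137, 166, 147], [136, 166, 147], [136, 166, 147], [137, 166, 148], [137, 166, 148]]
216 [[136, 166, 147], [137, 167, 148], [137, 166, 148], [136, 165, 146], [123, 146, 134], [107, 118, 117], [98, 103, 108], [96, 101, 108], [97, 101, 108], [97, 101, 108], [100, 108, 111], [117, 135, 127], [133, 160, 143], [138, 167, 149], [137, 166, 147], [137, 166, 147], [136, 166, 147], [137, 166, 148]]
220 [[137, 167, 148], [137, 166, 147], [137, 167, 147], [134, 163, 145], [122, 142, 132], [103, 111, 113], [96, 100, 107], [97, 102, 109], [98, 102, 109], [97, 100, 108], [101, 107, 112], [112, 128, 122], [129, 154, 140], [136, 164, 146], [137, 167, 148], [136, 166, 147], [137, 167, 148], [137, 166, 148]]
```

View pics/c5a.png

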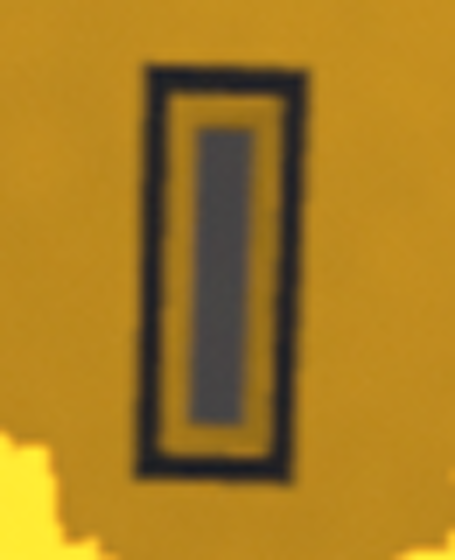

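View pics/c5b.png

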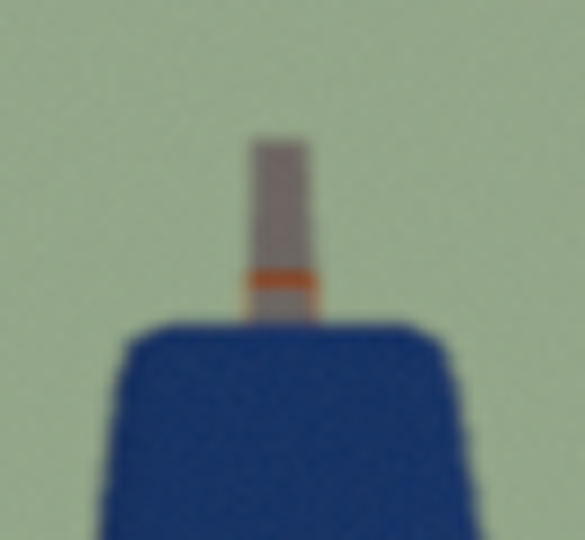

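View pics/c5c.png

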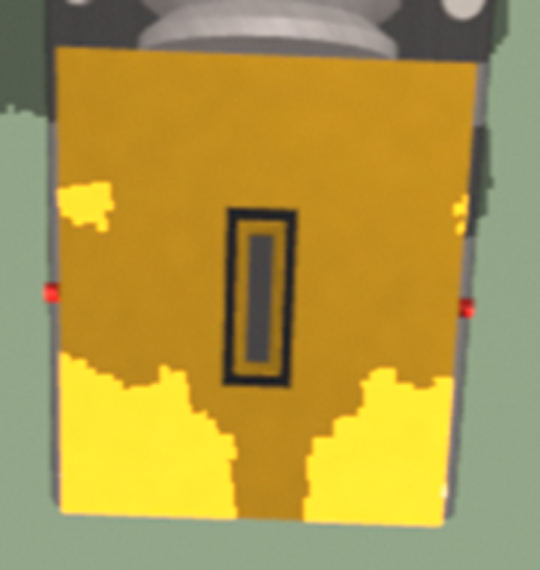

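Run:
```python
from h import *
w=dict(np.load("w5.npz"))
T=np.array([.50537,.0888,.2536]);a=np.radians(-7.967);ey=np.array([np.cos(a),np.sin(a)]);ex=np.array([-np.sin(a),np.cos(a)]) # tool y (gauge x), tool x (gauge y)
print("ex",ex,"ey",ey)
loc=lambda p:((p[:2]-T[:2])@ey*1e3,(p[:2]-T[:2])@ex*1e3)
un=lambda x,y,k,ox,oy:((x+.5)/k-.5+ox,(y+.5)/k-.5+oy)
def quad(pts,k,ox,oy,z):
    P=np.array([bp(w,*un(x,y,k,ox,oy),z) for x,y in pts])
    c=P.mean(0);d=P[0]-P[2]+P[1]-P[3];e=P[1]-P[0]+P[3]-P[2]
    print("centre",c,"loc(gx,gy)",np.round(loc(c),2),"len",np.linalg.norm(d)/2,np.linalg.norm(e)/2,"yaw",np.degrees(np.arctan2(-d[0],d[1])),np.degrees(np.arctan2(e[1],e[0])))
quad([(145,66),(310,70),(133,478),(293,485)],7,285,60,.1)
quad([(56,47),(478,64),(60,513),(443,526)],3,230,0,.1)
quad([(198,128),(255,128),(189,423),(243,424)],7,285,60,.088)
for z in(.1637,.1667,.17):
  print("tip edge",z,np.round(loc(bp(w,315.7,210.3,z)),2))
# handle bottom/top centre line
print("handle top near edge", np.round(loc(bp(w,(294.5+342)/2,374,.2866)),2))
print("orange",np.round(loc(bp(w,*un(283,280,9,285,195),.1667+.035)),2))
```

```text
ex [0.13860272 0.99034806] ey [ 0.99034806 -0.13860272]
centre [0.51688023 0.1666955  0.1       ] loc(gx,gy) [ 0.6  78.74] len 0.04062666829306275 0.016764640960322798 yaw -9.991296132731721 -9.707706944429491
centre [0.51690832 0.16661122 0.1       ] loc(gx,gy) [ 0.64 78.66] len 0.10613629021505482 0.0966934030436633 yaw -9.902653734708109 -9.855388427367538
centre [0.51700356 0.1668765  0.088     ] loc(gx,gy) [ 0.7  78.94] len 0.030124723792590666 0.005937147587268287 yaw -10.01494530596986 -8.346008151650215
tip edge 0.1637 [ 0.58 12.29]
tip edge 0.1667 [ 0.58 13.04]
tip edge 0.17 [ 0.59 13.86]
handle top near edge [  1.79 -18.97]
orange [ 0.81 13.29]
```

Request:
play_rows --plan '[[[0.003,0.02,0],[0,0,-0.017]],[[0.008,0.055,0],[0,0,-0.034]],[[0.011,0.079,0],[0,0,-0.034]],[[0.011,0.079,-0.025],[0,0,-0.034]],[[0.011,0.079,-0.048],[0,0,-0.034]]]'

```text
time: 5.9
eef_pos: [0.5168, 0.1686, 0.2049]
tool_rot: [2.404, 2.022, 0.001]
force: [0.5, 0.1, -1.5]
finger_gap: 0.0164
```

Request:
play_rows --plan '[[[0,0,0],[0,0,0]],[[0,0,0],[0,0,0]],[[0,0,0],[0,0,0]]]'

```text
time: 6.2
eef_pos: [0.5169, 0.1683, 0.207]
tool_rot: [2.404, 2.021, 0.002]
force: [0.7, 0.1, -0.5]
finger_gap: 0.0163
```

Run:
```python
from h import *
w=grab_frame("wrist");cv2.imwrite("pics/w6.png",w["img"][:,:,::-1]);np.savez("w6.npz",**w)
s=read_state();M=R.from_rotvec(s["tool_rot"]).as_matrix();print(s["time"],s["eef_pos"],np.degrees(np.arctan2(M[1,1],M[0,1])),s["force"],s["moment"],s["finger_gap"])
cv2.imwrite("pics/c6.png",cv2.resize(w["img"][150:270,270:370,::-1],None,fx=5,fy=5,interpolation=2))
```

```text
6.25 [0.51687876 0.16840561 0.2069308 ] -9.893592152272065 [-0.10699466 -0.17926035 -0.7983058 ] [ 0.0181613  -0.03897947  0.05695567] 0.016048222602959263
```

View pics/w6.png

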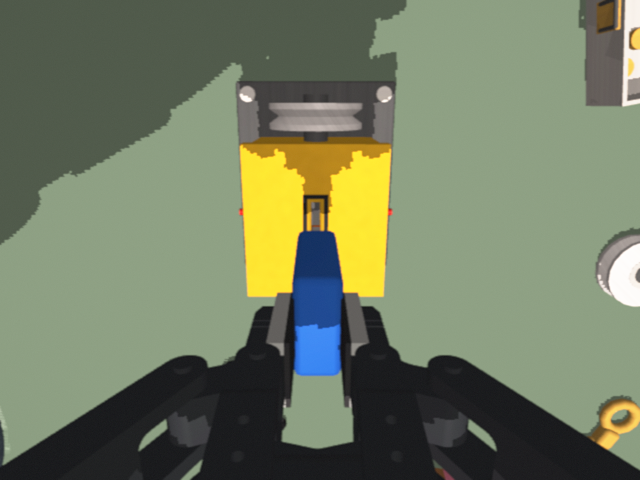

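View pics/c6.png

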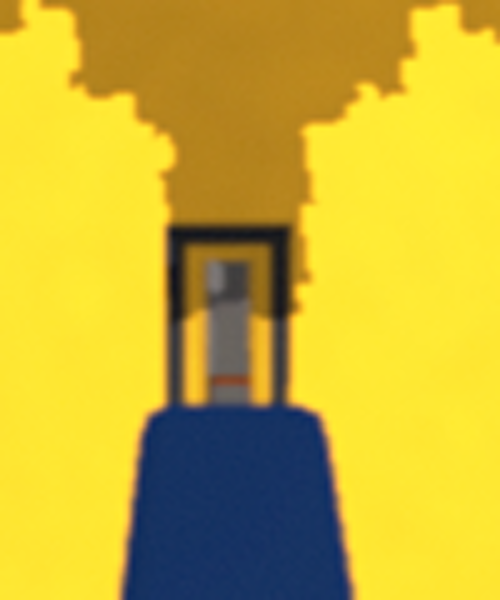

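Run:
```python
from h import *
w=dict(np.load("w6.npz"))
T=np.array([.51688,.16841,.20693]);a=np.radians(-9.89);ey=np.array([np.cos(a),np.sin(a)]);ex=np.array([-np.sin(a),np.cos(a)])
print(ex,ey)
loc=lambda p:np.round(((p[:2]-T[:2])@ey*1e3,(p[:2]-T[:2])@ex*1e3),2)
un=lambda x,y,k=5,ox=270,oy=150:((x+.5)/k-.5+ox,(y+.5)/k-.5+oy)
print("border far outer",loc(bp(w,*un(229.5,227),.1)),"-> centre gy -20.3")
print("opening far", loc(bp(w,*un(229,262),.1)),loc(bp(w,*un(229,262),.088)))
for z in(.118,.12,.122):print("tip",z,loc(bp(w,*un(229,302),z)))
print(w["img"][195:235,316].tolist())
```

```text
[0.17175716 0.98513932] [ 0.98513932 -0.17175716]
border far outer [ 0.61 18.26] -> centre gy -20.3
opening far [ 0.55 13.54] [ 0.54 10.8 ]
tip 0.118 [ 0.57 12.57]
tip 0.12 [ 0.58 13.06]
tip 0.122 [ 0.58 13.56]
[[71, 54, 29], [28, 28, 30], [31, 30, 33], [70, 53, 29], [130, 96, 26], [156, 114, 27], [146, 108, 32], [102, 82, 51], [68, 64, 60], [65, 63, 63], [64, 63, 62], [64, 62, 61], [65, 62, 62], [63, 61, 60], [68, 64, 65], [87, 81, 80], [102, 96, 92], [105, 98, 95], [105, 99, 94], [104, 99, 94], [105, 99, 95], [106, 101, 96], [104, 99, 93], [106, 101, 95], [105, 99, 94], [105, 101, 95], [105, 100, 95], [104, 99, 94], [105, 100, 95], [107, 95, 87], [121, 74, 51], [131, 75, 48], [113, 95, 88], [106, 102, 97], [103, 98, 95], [83, 85, 96], [42, 59, 98], [22, 50, 98], [21, 50, 99], [21, 50, 99]]
```

Request:
play_rows --plan '[[[0,-0.001,-0.005],[0,0,0]],[[0,-0.001,-0.01],[0,0,0]],[[0,-0.001,-0.015],[0,0,0]],[[0,-0.001,-0.019],[0,0,0]]]'

```text
time: 6.65
eef_pos: [0.5159, 0.1675, 0.186]
tool_rot: [-2.404, -2.022, 0.001]
force: [0.4, -0.1, -1.1]
finger_gap: 0.0164
```

Request:
play_rows --plan '[[[0,0,-0.002],[0,0,0]],[[0,0,-0.004],[0,0,0]],[[0,0,-0.006],[0,0,0]],[[0,0,-0.006],[0,0,0]]]'

```text
time: 7.05
eef_pos: [0.5161, 0.1676, 0.1804]
tool_rot: [-2.404, -2.022, 0.0]
force: [-0.0, 0.6, -1.5]
finger_gap: 0.0159
```

Run:
```python
from h import *
w=grab_frame("wrist");cv2.imwrite("pics/w7.png",w["img"][:,:,::-1]);np.savez("w7.npz",**w)
s=read_state();M=R.from_rotvec(s["tool_rot"]).as_matrix();print(s["time"],s["eef_pos"],np.degrees(np.arctan2(M[1,1],M[0,1])),s["force"],s["moment"],s["finger_gap"])
cv2.imwrite("pics/c7.png",cv2.resize(w["img"][150:270,270:370,::-1],None,fx=5,fy=5,interpolation=2))
```

```text
7.1 [0.51614841 0.16758809 0.18057992] -9.8564549906229 [-0.42102214  0.24145572 -0.81309207] [ 0.00727354 -0.00343104  0.02560066] 0.01593692293049229
```

View pics/c7.png

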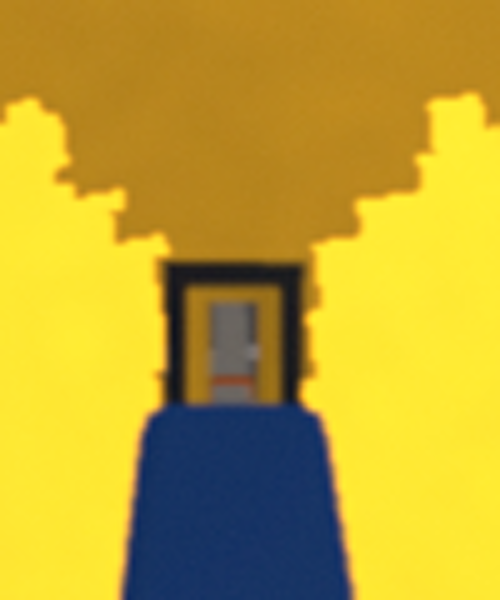

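Request:
play_rows --plan '[[[0,0,-0.003],[0,0,0]],[[0,0,-0.006],[0,0,0]],[[0,0,-0.009],[0,0,0]],[[0,0,-0.012],[0,0,0]],[[0,0,-0.012],[0,0,0]]]'

```text
time: 7.6
eef_pos: [0.5159, 0.1675, 0.1681]
tool_rot: [-2.404, -2.022, 0.001]
force: [-0.5, -0.7, -0.4]
finger_gap: 0.0162
```

Request:
play_rows --plan '[[[0,0,-0.003],[0,0,0]],[[0,0,-0.006],[0,0,0]],[[0,0,-0.009],[0,0,0]],[[0,0,-0.009],[0,0,0]]]'

```text
time: 8.0
eef_pos: [0.5161, 0.1676, 0.1593]
tool_rot: [-2.404, -2.022, 0.0]
force: [-0.1, -0.0, 1.0]
finger_gap: 0.0163
```

Run:
```python
from h import *
s=read_state();print(s["time"],s["eef_pos"],s["force"],s["moment"],s["finger_gap"])
w=grab_frame("wrist");cv2.imwrite("pics/w8.png",w["img"][:,:,::-1]);np.savez("w8.npz",**w)
f=grab_frame("scene");np.savez("s8.npz",**f)
a=cv2.resize(f["img"][150:270,340:470,::-1],None,fx=6,fy=6,interpolation=2)[:590];cv2.imwrite("pics/s8.png",a)
cv2.imwrite("pics/c8.png",cv2.resize(w["img"][150:270,230:410,::-1],None,fx=4,fy=4,interpolation=2))
```

```text
8.0 [0.51608113 0.16756387 0.15925884] [-0.10975917 -0.03315981  1.04813681] [ 0.02395124 -0.0595986   0.01555265] 0.016275903628066895
```

View pics/s8.png

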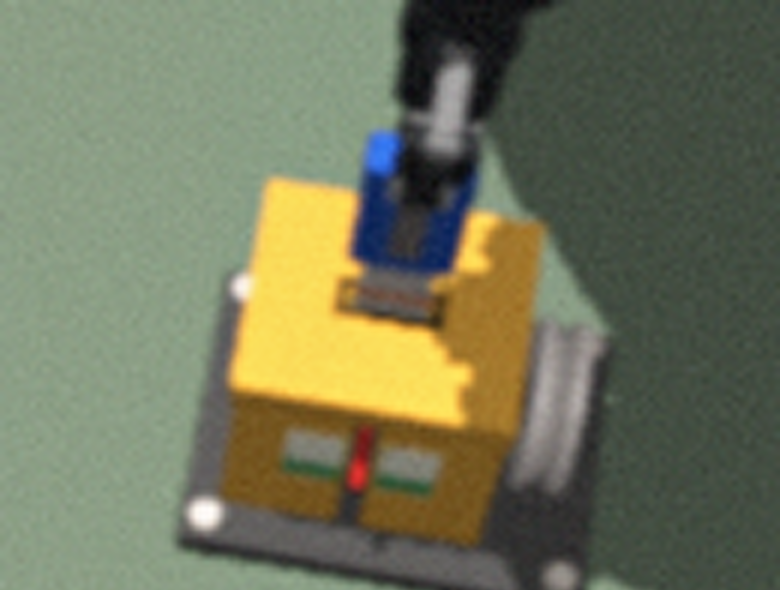

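View pics/c8.png

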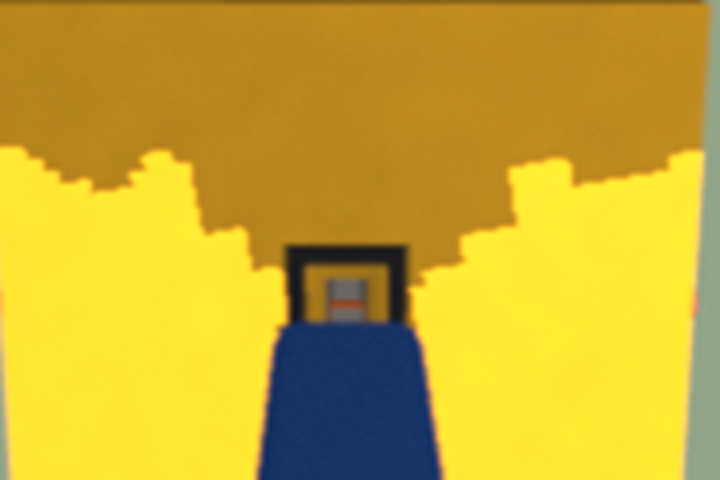

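The blade is in the window with no side load. In the scene picture the orange line is still a little above the guard at about (407,199), and the pointer has started down. About 7 mm to go.

Request:
play_rows --plan '[[[0,0,-0.003],[0,0,0]],[[0,0,-0.006],[0,0,0]],[[0,0,-0.0075],[0,0,0]],[[0,0,-0.0075],[0,0,0]],[[0,0,-0.0075],[0,0,0]]]'

```text
time: 8.6
eef_pos: [0.5161, 0.1676, 0.1521]
tool_rot: [-2.404, -2.022, -0.0]
force: [-0.7, 0.9, 1.8]
finger_gap: 0.0162
```

Run:
```python
from h import *
s=read_state();print(s["time"],s["eef_pos"],s["force"],s["moment"],s["finger_gap"])
w=grab_frame("wrist");np.savez("w9.npz",**w)
f=grab_frame("scene");np.savez("s9.npz",**f)
a=cv2.resize(f["img"][150:270,340:470,::-1],None,fx=6,fy=6,interpolation=2)[:590];cv2.imwrite("pics/s9.png",a)
cv2.imwrite("pics/c9.png",cv2.resize(w["img"][150:270,230:410,::-1],None,fx=4,fy=4,interpolation=2))
t=grab_frame("top");cv2.imwrite("pics/t9.png",t["img"][:,:,::-1])
```

```text
8.6 [0.51614565 0.1676244  0.15214176] [-0.6656162   0.91404009  1.79656354] [ 0.01026813 -0.016883   -0.00210204] 0.016201981602690933
```

View pics/s9.png

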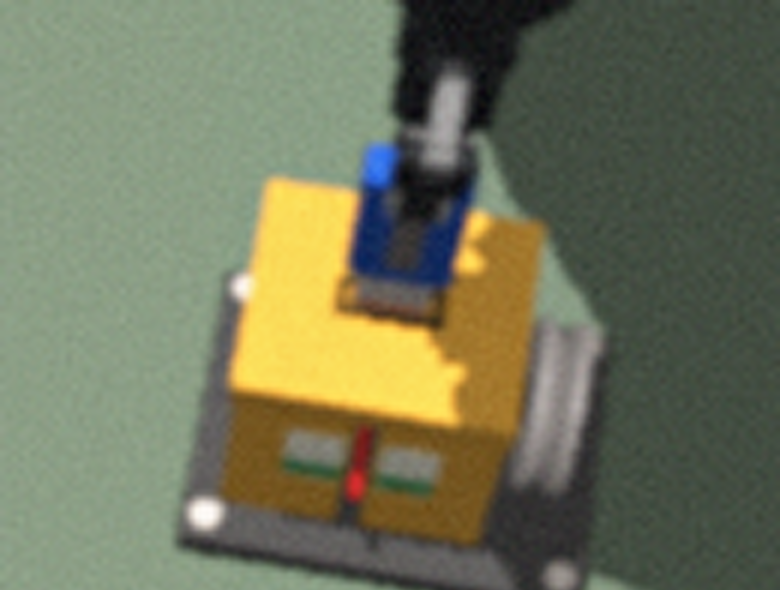

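View pics/c9.png

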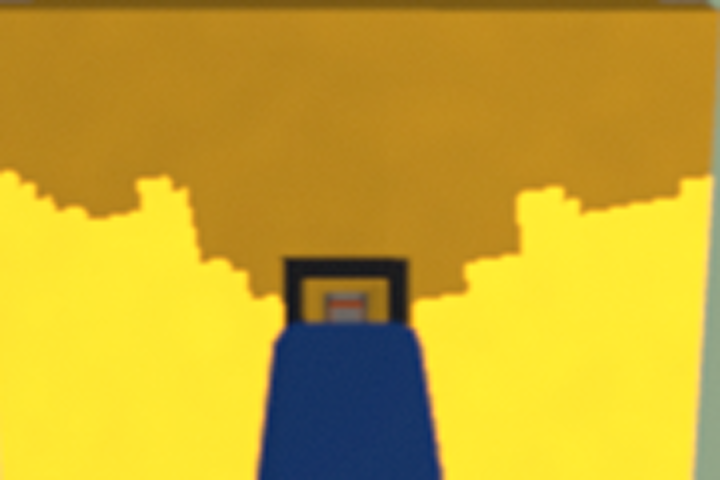

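View pics/t9.png

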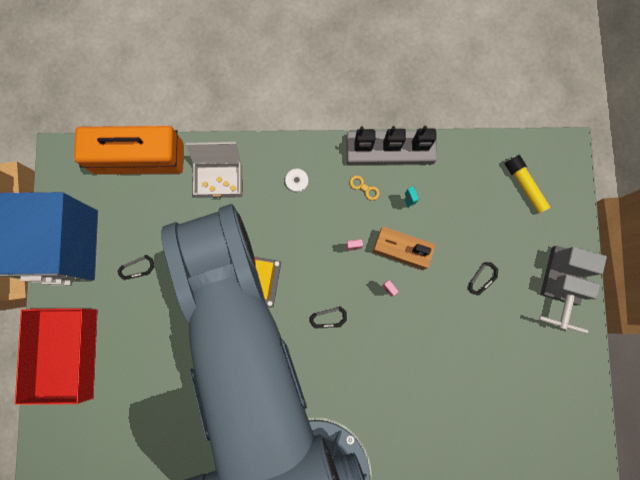

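Run:
```python
from h import *
f=dict(np.load("s9.npz"))
yaw=np.radians(-9.9);c,s=np.cos(yaw),np.sin(yaw)
o=np.array([.517,.1665])
P=lambda x,y,z:np.array([o[0]+c*x-s*y,o[1]+s*x+c*y,z])
print("px/mm",(pr(f,P(.052,0,.06))-pr(f,P(.052,0,.07)))/10)
im0=cv2.imread("pics/scene0.png")[:,:,::-1]
ims=[im0]+[dict(np.load(n))["img"] for n in("s8.npz","s9.npz")]
for im in ims:
    sub=im[215:240,392:408].astype(float);r=np.clip(sub[...,0]-110-sub[...,1]*.6,0,None)
    print("pointer u,v",(r*np.arange(392,408)).sum()/r.sum(),(r.sum(1)*np.arange(215,240)).sum()/r.sum(),r.sum(1).round().astype(int).tolist())
# bright dot on the two x faces: seen top of pointer; orange line rows
for im in ims[1:]:
    sub=im[190:215,395:415].astype(float);print([round(float((sub[k,:,0]-sub[k,:,2]).mean())) for k in range(25)])
print("guard level at blade front", pr(f,P(.002,0,.1)), "line 5mm up",pr(f,P(.002,0,.105)))
w=dict(np.load("w9.npz"));print("wrist: predicted line row at z=.1, gy=14",pr(w,P(0,.014,.1)),"z=.103",pr(w,P(0,.014,.103)),"opening/border far",pr(w,P(0,.0203,.1)))
print("rows",w["img"][210:232,316].tolist())
g=ims[0][205:245,382:392].astype(int).mean(1);print(g.round().tolist())
for z in(.1,.09,.08,.07,.06,.05,.04):print(z,pr(f,P(.048,-.015,z)),pr(f,P(.054,0,z)))
```

```text
px/mm [[-0.05395391  0.22477154]]
pointer u,v 399.983032684408 220.76727987140563 [168, 210, 169, 104, 0, 0, 0, 0, 0, 0, 24, 132, 178, 122, 13, 0, 0, 0, 0, 0, 0, 0, 0, 0, 0]
pointer u,v 399.65727615287994 221.9827740893594 [128, 181, 175, 110, 7, 0, 0, 0, 0, 0, 0, 21, 91, 143, 158, 99, 0, 0, 0, 0, 0, 0, 0, 0, 0]
pointer u,v 399.5465510742556 222.46098756125141 [128, 180, 171, 113, 8, 0, 0, 0, 0, 0, 0, 0, 0, 20, 108, 148, 129, 57, 0, 0, 0, 0, 0, 0, 0]
[-6, -8, -10, -4, 12, 39, 54, 56, 65, 62, 55, 50, 70, 109, 144, 158, 158, 160, 161, 161, 161, 160, 160, 160, 160]
[-6, -7, -10, -12, -13, -15, -5, 17, 38, 47, 58, 67, 83, 112, 144, 156, 156, 158, 160, 160, 161, 161, 160, 160, 160]
guard level at blade front [[404.68988958 201.73301469]] line 5mm up [[404.98168812 200.49141569]]
wrist: predicted line row at z=.1, gy=14 [[316.27649952 225.82190616]] z=.103 [[316.27246126 227.39265463]] opening/border far [[316.29958116 214.48141411]]
rows [[180, 131, 30], [181, 131, 28], [182, 132, 29], [167, 121, 26], [100, 74, 28], [37, 33, 29], [24, 25, 27], [28, 29, 29], [31, 29, 30], [91, 68, 29], [16
[... 775 characters left out ...]
.0], [111.0, 80.0, 31.0], [104.0, 78.0, 37.0], [93.0, 78.0, 58.0], [86.0, 81.0, 76.0], [90.0, 88.0, 88.0], [94.0, 91.0, 90.0], [92.0, 90.0, 89.0], [92.0, 90.0, 89.0], [84.0, 82.0, 82.0], [64.0, 62.0, 62.0], [56.0, 60.0, 54.0], [84.0, 96.0, 81.0]]
0.1 [[395.28811435 217.58451404]] [[401.68618755 220.99767265]]
0.09 [[394.77639801 219.95657118]] [[401.12048838 223.35222136]]
0.08 [[394.27286618 222.29068912]] [[400.56387543 225.66895146]]
0.07 [[393.77732406 224.58777084]] [[400.01613153 227.94876684]]
0.06 [[393.28958297 226.84869091]] [[399.47704639 230.19254283]]
0.05 [[392.80946014 229.07429657]] [[398.94641629 232.40112729]]
0.04 [[392.33677848 231.26540879]] [[398.42404388 234.5753417 ]]
```

Run:
```python
from h import *
s=read_state();print(s["time"],s["eef_pos"],s["force"],s["finger_gap"],np.abs(s["joint_velocities"]).max())
print(sign_off())
```

```text
8.75 [0.51618189 0.16760174 0.15219793] [0.02010694 0.45163934 2.17631787] 0.016053910383155047 0.001364872168469433
the job is handed in; nothing more can be done
None
```

I took the blue gauge out of the stand and pushed its blade down through the tester's window. I handed the job in at 8.75 s, still gripping the gauge and holding it there.

**Pointer:** in the scene picture it had dropped about 14.5 mm from rest. The green band is 11 to 19 mm, so it stands near the middle.

**Orange line:** in the wrist picture it was within about 0.6 mm of the guard's top.

**Forces:** side forces were under about 1 N. The net upward force was about 2 N, roughly the expected spring push less the gauge's weight. The arm was at rest.

**Everything else:** the last top picture shows the black gauge in the stand, and the loose wheel, the carabiners, the swivel and the look-alikes where they were.

**Disagreements:**
- The first yaw estimates, from the top picture, were about 2° off for both the stand and the tester. I corrected them from wrist pictures before gripping and before inserting.
- The finger opening reads 16 mm on the 18 mm handle, but the grip did not slip in any picture.

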